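# Load the dry bath

## Robot

A 6-joint arm with a two-finger parallel gripper is mounted at the origin on the work surface; the furniture and walls round the work are solid. World frame = base frame: x ahead of the robot, y to its left, z up, the work surface at z = 0. Lengths are in m, angles in rad, forces in N, time in s.
With the tool pointing down it reaches from about 0.425 to 0.95 m from the base axis. Payload 3.5 kg.
Tool frame: the origin (TCP) lies midway between the tips of the shut fingers; the grasp point (between the pads) lies 19 mm behind it; z points along the fingers, y is the line along which they close (so a half turn about z gives the same grasp; the last joint's range is limited). The gripper opens to 85 mm and grips with 20 to 120 N. Pads are 22 mm wide; open, the fingers measure 114 mm over their backs; the gripper's body (76 mm by 85 mm) begins 54 mm behind the grasp point. The pads swing forward as they close: fully open they stand 13 mm farther back than shut.
Start: joints at [1.054, 0.286, 1.577, -0, 1.279, -0.15], TCP at [0.242, 0.63, 0.231] pointing down, gripper open.
Joint ranges: [-2.77, 2.77], [-0.9, 2.22], [0.21, 2.48], [-1.53, 4.67], [0.24, 2.81], [-2.84, 2.84]. Speed limits (rad/s): [2.79, 2.79, 3.14, 3.14, 3.14, 3.14].

## Interface

Orientations are given as a unit quaternion [w, x, y, z].
In Python, from rig import r gives the robot as it stands.
- The arm moves only by the tool step_arm, never from a script. Its argument "moves" is a list of rows, each an object of numbers: "dx", "dy", "dz": the shift along the tool's x, y, z in cm; "rx", "ry", "rz": the turn, a rotation vector about the tool's x, y, z in degrees; "hand": the closure, from 0 (fully open) to 1 (shut). A call has 1 to 5 rows; each row is the pose to reach, as a shift and turn from the pose commanded when the call began, along the tool's axes at that moment; what a row does not reach only later rows make up. A row lasts 1/8 s, in which the tool goes at most 62.5 mm and 10.7 degrees, less where a joint would pass 70% of its speed; a pose out of reach is approached as far as the arm can. A call with a gripper value outside its range is refused whole. The fingers move at their own pace and stop on an object; the grip force is fixed at half the most. Time passes only in rows, so rows that repeat a pose let the fingers close. It gives the time, the measured TCP pose, the force, the opening and the grip force at its end, in the units of the state.
- r.get_obs(): the state, without advancing time (a new reading comes with each control period).
- r.grab_frame(name): name is "scene" or "top" or "wrist"; returns (picture, depth): 420x560x3 uint8, red, green, blue; 420x560 float32, m along the optical axis (not along the pixel's ray), 0 where there is no reading.
- r.camera_info(name): a dict with "intrinsics" (3x3 intrinsics, pixels), "rvec" (rotation vector, rad) and "tvec" (3), from world to camera coordinates, as OpenCV has them. Camera axes: x right, y down, z forward; pixel columns grow to the right and rows downward; lengths in m; the calibration is good to about 2 mm. A picture is of the moment at which its call begins: read the wrist's pose just before it. camera_info takes no time and is no camera call; for the wrist camera it gives the pose at the moment of the call.
- r.finish_job(): hands the job in; it is judged then, once.
The state is a dict: "clock": time; "joint_positions": joint angles; "qvel": joint speeds; "joint_efforts": joint torques, N m; "eef_pos": TCP position; "tool_rot": TCP orientation; "ft_force": force on the tool from outside, world axes, zero at the start; "ft_torque": the same for the moment, N m; "grip_width": finger opening in m; "finger_force": force on a finger pad.
Only numpy, scipy, OpenCV 4.12 (cv2) and the standard library are available. Lean on these libraries where they do the work, as an engineer would, in place of code of your own. Each camera call takes 0.05 s, during which the arm holds its last target. There are 200 camera calls.

## Task

Get the dry bath ready for the sample: swing the steel keeper on the blue dry bath clear of the pocket, then lower the aluminium heating block into the pocket with its cut corner at the pocket's corner post, so that it sits flat and fully home, and swing the keeper back over it as far as it goes. Then stand the sample vial right down in the block's bore and press the green start button fully down. Lower the block and the vial, do not drop them; keep the vial upright and leave the bottle, beaker and timer where they are.

Things in the scene. Friction and masses are not known exactly. Their poses are not given: they have to be found in the camera images.
- dry_bath: Blue heater base, fixed to the worktop, 100 (x) x 188 (y) x 68 mm high. Origin: on the worktop under the centre of its pocket; the base spans x -50..50 and y -86..102 mm. z up; +y points from the pocket to the green button, -y from the pocket to the keeper's pivot post.
- pocket (a point): Centre of the pocket floor, 55 mm above the worktop, axes as dry_bath. Rectangular pocket 51 (x) x 99 (y) mm, 13 mm deep (rim at 68 mm above the worktop), with a 4 mm 45-degree lead-in round the rim. A 12 x 12 mm key post, almost as high as the rim, fills its corner at +x, -y. The seated block's origin lies here, with the block's axes parallel to these.
- keeper (a joint): Angle of the steel keeper bar about its upright pivot (rad). 0 = shut, bar pointing along dry_bath's +y over the pocket (stop); it opens counter-clockwise seen from above, 1.57 = bar pointing along dry_bath's -x, clear of the pocket; stop at 1.7. Stays where it is left; friction about 0.05 N m.
- keeper_pivot (a point): On the keeper's pivot axis at the underside of the bar, 91.5 mm above the worktop, 66 mm from the pocket centre along dry_bath's -y; axes as dry_bath. The bar is 16 mm wide, 6 mm thick, 52 mm long from the pivot; it passes 2.5 mm over a fully seated block.
- keeper_knob (a point): Centre of the top face of the keeper's round black knob (14 mm diameter, 26 mm tall, standing on the bar 44 mm from the pivot axis); 123.5 mm above the worktop, the bar's upper face at 97.5 mm. Turns with the keeper: its y axis points along the bar.
- heat_block: Loose aluminium block 48 (x) x 96 (y) x 34 mm, about 0.3 kg. Origin: centre of its underside (of the full 48 x 96 outline). A 14 x 14 mm square is cut out of its corner at +x, -y, over its full height; round vial bore near its +y end. Lies flat, z up. Seated, it stands 21 mm above the rim of the pocket.
- vial_bore (a point): Centre of the mouth of the round bore in the block's top face: 33 mm diameter, 18 mm deep; at (0, 24, 34) mm in the block's frame.
- vial: Loose open glass sample vial, standing upright, 28 mm diameter and 57 mm tall (straight body up to 40 mm, narrower neck above 47 mm). Origin: centre of its underside.
- start (a joint): Travel of the green start button (m), 0 = up, 0.006 = fully down; springs back; about 5 N when fully down.
- start_top (a point): Centre of the green button's top face (26 mm diameter), 90 mm above the worktop, 76 mm from the pocket centre along dry_bath's +y. Pressed straight down. (Also here: a fixed white microscope between robot and dry bath, always in one place: head 0.38 m high at world x 0.20-0.31, y 0.06-0.28 m, column at (0.26, 0.04) m. Carry the arm over it.)
- stain_bottle: Bystander: small brown dropper bottle with a red teat, 38 mm diameter, 108 mm tall. Origin: centre of its underside.
- beaker: Bystander: empty clear beaker, 80 mm diameter, 97 mm tall. Origin: centre of its underside.
- bench_timer: Bystander: white bench timer lying on its back, 62 x 64 x 18 mm. Origin: centre of its underside.
There are look-alikes about, which are no part of the job. What is meant by the heat_block is not orange or purple, and is the larger of those in its own colour.

How it is judged:
On the way, in this order (a step that is already met when the one before it is completed fails the run):
1. the keeper is swung clear of the pocket (at least 1.2 rad) (value of joint keeper above 1.2 rad), for 0.1 s.
2. the heating block lies flat and fully home in the pocket, right way round, keeper still open (horizontal distance between heat_block and pocket below 0.004 m and z of heat_block in the frame of pocket below 0.003 m and angle between heat_block's own z axis and vertical below 0.035 rad and angle between the x axis of heat_block and the x axis of dry_bath, either way round below 0.07 rad and value of joint keeper above 0.6 rad), for 0.2 s.
3. the keeper is swung back over the seated block to its stop (within 0.12 rad) (value of joint keeper below 0.12 rad and horizontal distance between heat_block and pocket below 0.004 m and z of heat_block in the frame of pocket below 0.003 m and angle between heat_block's own z axis and vertical below 0.035 rad and angle between the x axis of heat_block and the x axis of dry_bath, either way round below 0.07 rad), for 0.2 s.
4. the vial stands upright, right down in the bore of the seated block (all of step 3 and horizontal distance between vial and vial_bore below 0.006 m and z of vial in the frame of vial_bore below -0.014 m and angle between vial's own z axis and vertical below 0.12 rad), for 0.2 s.
5. the start button is pressed fully down (over 4.5 mm), all else in place (all of step 4 and value of joint start above 0.0045 m), for 0.05 s.
At the end, for the whole second after the job is handed in: Block at rest on the pocket floor (4 mm sideways, 3 mm high, 2 deg flat, 4 deg square), keeper shut over it (within 0.12 rad), vial upright (7 deg) in the bore, within 6 mm of its axis and at least 14 mm deep, start button sprung back up, both at rest (all of step 4 and value of joint start below 0.002 m and linear speed of each of heat_block, vial below 0.02 m/s); the robot touches nothing.
It fails at once if the bottle, beaker or timer was moved more than 30 mm (distance of any of stain_bottle, beaker, bench_timer from where it was at the start of the episode above 0.03 m).
It fails at once if the vial was tipped by more than 35 degrees (angle between vial's own z axis and vertical above 0.6 rad).
It fails at once if the block was dropped into the pocket (over 0.7 m/s) (horizontal distance between heat_block and pocket below 0.02 m and z of heat_block in the frame of pocket below 0.03 m and linear speed of heat_block above 0.7 m/s).
It fails at once if the vial was dropped into the bore (over 0.7 m/s) (horizontal distance between vial and vial_bore below 0.02 m and z of vial in the frame of vial_bore below 0.01 m and linear speed of vial above 0.7 m/s).
It also fails if it takes over 72 s, if anything falls off the work surface, if the arm or the gripper's body presses on something with over 40 N, if the wrist force passes 120 N, or if a joint passes its speed limit or range.

## Working session

There is one attempt and no reset: what is moved stays moved. The work goes in short steps, Python scripts to look and compute and a tool call to move; the robot and the scene stay as the last step left them, time stands still between calls to the robot, and variables do not carry over. Pictures are saved under pics/ and viewed, at most 10 in all, crops included, and the job is handed in when it is done.

Besides the shell and the picture viewer there is one more tool, called by a JSON object that holds its "method" and its "body", one argument or row to a line. step_arm: Moves the arm, as the interface text tells. Its arguments: {"type":"object","properties":{"moves":{"type":"array"}},"required":["moves"]}

```bash
mkdir -p pics; ls; cat > h.py <<'E'
import numpy as np, cv2
from rig import r
from scipy.spatial.transform import Rotation as R
def cam(n):
    c=r.camera_info(n); return np.array(c["intrinsics"]),R.from_rotvec(np.ravel(c["rvec"])).as_matrix(),np.ravel(c["tvec"])
def grab(n,f=None):
    k=cam(n); p,d=r.grab_frame(n)
    if f: cv2.imwrite(f,p[:,:,::-1])
    return p,d,k
def cloud(d,k):
    K,Rm,t=k; v,u=np.mgrid[:d.shape[0],:d.shape[1]]
    pc=np.stack([(u-K[0,2])/K[0,0]*d,(v-K[1,2])/K[1,1]*d,d],-1)
    return (pc-t)@Rm   # world, HxWx3
E
python3 - <<'E'
from h import *
o=r.get_obs(); print(o)
a=grab("top"); b=grab("scene")
for n,(p,d,k) in (("top",a),("scene",b)):
    np.savez("%s.npz"%n,p=p,d=d,K=k[0],R=k[1],t=k[2]); print(n,-k[1].T@k[2],k[0][0,0])
cv2.imwrite("pics/top.png",a[0][:,:,::-1]); cv2.imwrite("pics/scene.png",b[0][:,:,::-1])
E
```

```text
pics
{'clock': 0.0, 'joint_positions': array([ 1.05395434e+00,  2.87206260e-01,  1.57817515e+00, -1.01604063e-06,
        1.27859239e+00, -1.49979346e-01]), 'qvel': array([-0.00035886,  0.00206217, -0.0011764 ,  0.00094126, -0.00193726,
       -0.00040438]), 'joint_efforts': array([-9.32484340e-06, -4.05968285e+01, -2.92627680e+01, -1.44258938e-04,
        5.75214304e-03,  9.15890467e-06]), 'eef_pos': array([0.24174722, 0.62952354, 0.22992111]), 'tool_rot': array([-3.89175830e-04,  1.82404120e-01,  9.83222925e-01, -1.12516691e-03]), 'ft_force': array([ 0.64975993, -0.02575032, -0.53910538]), 'ft_torque': array([-0.0039585 , -0.00184448, -0.03020815]), 'finger_force': 0.0, 'grip_width': 0.08541634309416438}
top [0.38094671 0.01394086 1.16323615] 392.2962815915029
scene [-0.17450715 -0.47085784  0.56128843] 450.18628073421576
```

View pics/top.png

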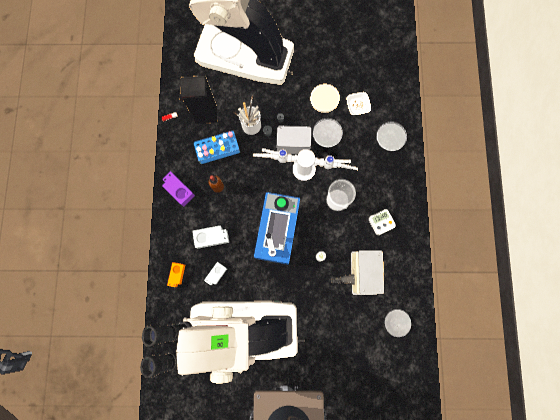

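View pics/scene.png

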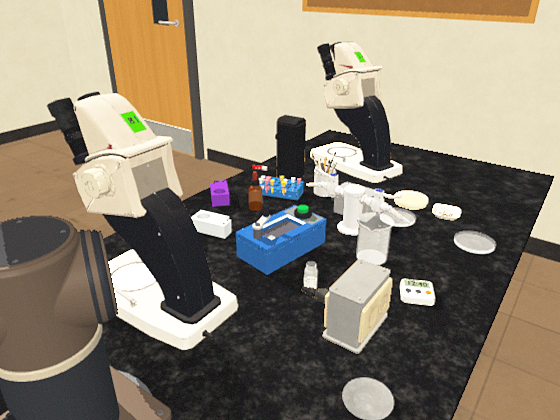

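The top view shows the dry bath at (278,228), with its green button at (281,203) and the keeper pivot near (271,252). The vial is at (320,257). Block candidates are silver large (210,237), silver small (215,272), purple (178,188) and orange (176,274). The larger silver one at (210,237) fits the description, so I'll confirm it in a crop.

```bash
python3 - <<'E'
from h import *
z=np.load("top.npz"); p,d=z["p"],z["d"]; k=(z["K"],z["R"],z["t"]); W=cloud(d,k)
c=p[170:290,160:340]; cv2.imwrite("pics/crop1.png",cv2.resize(c[:,:,::-1],None,fx=4.4,fy=4.4,interpolation=cv2.INTER_CUBIC))
hsv=cv2.cvtColor(p,cv2.COLOR_RGB2HSV)
Z=W[...,2]
def rect(m,box,name):
    q=np.zeros(m.shape,bool); v0,v1,u0,u1=box; q[v0:v1,u0:u1]=m[v0:v1,u0:u1]
    P=W[q]; rc=cv2.minAreaRect((P[:,:2]*1000).astype(np.float32)); print(name,q.sum(),"mean",P.mean(0).round(4),"rect",np.round(rc[0],1),np.round(rc[1],1),round(rc[2],1))
    return P
rect((Z>.025)&(Z<.045),(222,255,185,235),"block")
rect((Z>.025)&(Z<.045),(258,290,200,232),"small")
rect((Z>.060)&(Z<.078),(190,268,250,305),"bath rim")
rect((hsv[...,0]>50)&(hsv[...,0]<75)&(hsv[...,1]>120)&(Z>.08),(190,215,265,300),"button")
rect((Z>.091)&(Z<.14),(222,268,250,305),"keeper")
rect((Z>.112)&(Z<.14),(222,268,250,305),"knob")
rect((Z>.03)&(Z<.08),(245,268,308,332),"vial")
rect((Z>.02)&(Z<.14),(165,195,200,230),"bottle")
rect((Z>.02)&(Z<.14),(175,215,322,360),"beaker")
E
```

```text
block 444 mean [0.5219 0.2271 0.0341] rect [523.  230.4] [48.6 96.6] 10.7
small 29 mean [0.4149 0.2153 0.0259] rect [413.6 214.2] [29.1 60.2] 57.5
bath rim 1514 mean [0.5406 0.035  0.068 ] rect [544.5  34.9] [100.1 188.4] 80.1
button 67 mean [0.6107 0.0229 0.0893] rect [612.1  22.1] [22.9 25.5] 51.6
keeper 143 mean [0.4905 0.0518 0.1018] rect [490.8  51.1] [60.1 19.9] 8.1
knob 23 mean [0.5141 0.0571 0.1232] rect [513.6  57.3] [12.9 10.8] 1.4
vial 48 mean [ 0.4645 -0.0886  0.048 ] rect [466.1 -89.1] [25.8 24. ] 6.3
bottle 170 mean [0.6735 0.2139 0.0655] rect [676.8 216.2] [30.9 36.8] 32.4
beaker 451 mean [ 0.641  -0.1481  0.0716] rect [ 637.5 -145.8] [76.3 77.6] 70.8
```

View pics/crop1.png

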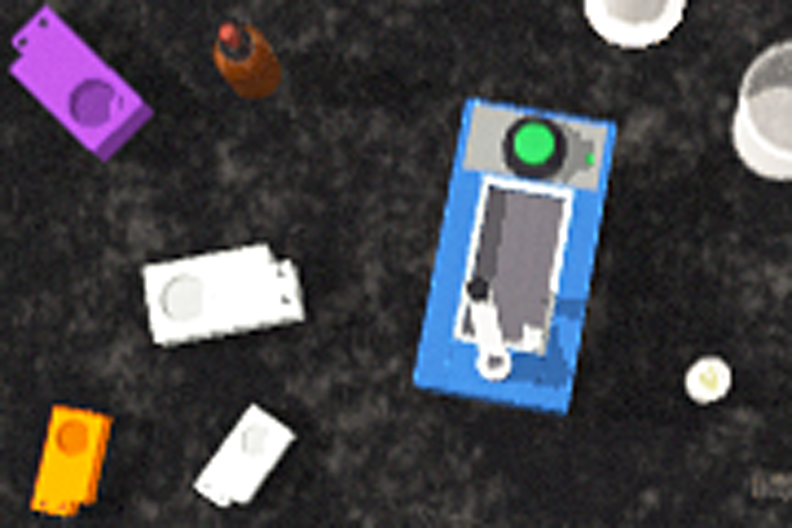

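The crop confirms it: the big silver block at crop (222,297) measures 48.6 x 96.6 mm. The small silver one at (245,455) is only about 29 x 60 mm, and the others are purple or orange. The block's notch is at crop (283,265) and its bore at (183,297). The bath's key post is at crop (533,335) and the knob at (478,287). Next I'll plan the keeper swing.

```bash
cat > plan.py <<'E'
# commanded pose [x,y,z(m),toolY world deg,hand]; tool always pointing down
import numpy as np, json, os
F="cmd.json"
def plan(wps, step=6.0, ang=10.0):
    c=json.load(open(F)) if os.path.exists(F) else [.242,.63,.231,69.0,0]
    tgt=[]; p=np.array(c,float)
    for w in wps:                     # w: dict with any of x,y,z,yaw,hand,n(rows),hold
        q=p.copy()
        for i,k in enumerate(("x","y","z","yaw","hand")): q[i]=w.get(k,p[i])
        n=w.get("n") or max(1,int(np.ceil(np.linalg.norm(q[:3]-p[:3])*100/step-1e-6)),int(np.ceil(abs(q[3]-p[3])/ang-1e-6)))
        for j in range(n):
            s=p+(q-p)*(j+1)/n; s[4]=q[4]; tgt.append(s)
        p=q
    cur=np.array(c,float)
    for g in range(0,len(tgt),5):
        rows=[]; a=np.radians(cur[3]); Y=np.array([np.cos(a),np.sin(a)]); X=np.array([-Y[1],Y[0]]); b=cur.copy()
        for s in tgt[g:g+5]:
            d=(s[:3]-b[:3])*100
            r=dict(dx=round(d[:2]@X,1)+0,dy=round(d[:2]@Y,1)+0,dz=round(-d[2],1)+0,rz=round(b[3]-s[3],0)+0,hand=round(float(s[4]),2))
            rows.append(r)
            cur=np.array([*(b[:2]+(r["dx"]*X+r["dy"]*Y)/100),b[2]-r["dz"]/100,b[3]-r["rz"],r["hand"]])
        print(json.dumps([{k:float(v) for k,v in r.items()} for r in rows]))
    json.dump(list(cur),open(F,"w")); print(cur.round(4))
E
python3 - <<'E'
from plan import *
plan([dict(z=.47,hand=.72),dict(x=.514,y=.0575,yaw=-60,n=13),dict(z=.21)])
E
```

```text
[{"dx": 0.0, "dy": 0.0, "dz": -6.0, "rz": 0.0, "hand": 0.72}, {"dx": 0.0, "dy": 0.0, "dz": -11.9, "rz": 0.0, "hand": 0.72}, {"dx": 0.0, "dy": 0.0, "dz": -17.9, "rz": 0.0, "hand": 0.72}, {"dx": 0.0, "dy": 0.0, "dz": -23.9, "rz": 0.0, "hand": 0.72}, {"dx": -3.5, "dy": -3.4, "dz": -23.9, "rz": 10.0, "hand": 0.72}]
[{"dx": -4.1, "dy": -2.7, "dz": 0.0, "rz": 10.0, "hand": 0.72}, {"dx": -8.1, "dy": -5.4, "dz": 0.0, "rz": 20.0, "hand": 0.72}, {"dx": -12.2, "dy": -8.0, "dz": 0.0, "rz": 30.0, "hand": 0.72}, {"dx": -16.3, "dy": -10.7, "dz": 0.0, "rz": 40.0, "hand": 0.72}, {"dx": -20.3, "dy": -13.4, "dz": 0.0, "rz": 50.0, "hand": 0.72}]
[{"dx": -4.7, "dy": 1.4, "dz": 0.0, "rz": 9.0, "hand": 0.72}, {"dx": -9.4, "dy": 2.8, "dz": 0.0, "rz": 19.0, "hand": 0.72}, {"dx": -14.1, "dy": 4.1, "dz": 0.0, "rz": 29.0, "hand": 0.72}, {"dx": -18.8, "dy": 5.5, "dz": 0.0, "rz": 39.0, "hand": 0.72}, {"dx": -23.4, "dy": 6.9, "dz": 0.0, "rz": 49.0, "hand": 0.72}]
[{"dx": -2.1, "dy": 4.5, "dz": 0.0, "rz": 10.0, "hand": 0.72}, {"dx": -4.1, "dy": 8.9, "dz": 0.0, "rz": 20.0, "hand": 0.72}, {"dx": -4.1, "dy": 8.9, "dz": 5.2, "rz": 20.0, "hand": 0.72}, {"dx": -4.1, "dy": 8.9, "dz": 10.4, "rz": 20.0, "hand": 0.72}, {"dx": -4.1, "dy": 8.9, "dz": 15.6, "rz": 20.0, "hand": 0.72}]
[{"dx": 0.0, "dy": 0.0, "dz": 5.2, "rz": 0.0, "hand": 0.72}, {"dx": 0.0, "dy": 0.0, "dz": 10.4, "rz": 0.0, "hand": 0.72}]
[ 5.141e-01  5.740e-02  2.100e-01 -6.000e+01  7.200e-01]
```

{"method": "step_arm", "body": {
  "moves": [
    {"dz": -6, "hand": 0.72},
    {"dz": -11.9, "hand": 0.72},
    {"dz": -17.9, "hand": 0.72},
    {"dz": -23.9, "hand": 0.72},
    {"dx": -3.5, "dy": -3.4, "dz": -23.9, "rz": 10, "hand": 0.72}
  ]
}}

```text
invalid input at $.moves[0]: expected keys dx, dy, dz, rx, ry, rz, hand
```

{"method": "step_arm", "body": {
  "moves": [
    {"dx": -4.1, "dy": -2.7, "rz": 10, "hand": 0.72},
    {"dx": -8.1, "dy": -5.4, "rz": 20, "hand": 0.72},
    {"dx": -12.2, "dy": -8.0, "rz": 30, "hand": 0.72},
    {"dx": -16.3, "dy": -10.7, "rz": 40, "hand": 0.72},
    {"dx": -20.3, "dy": -13.4, "rz": 50, "hand": 0.72}
  ]
}}

```text
invalid input at $.moves[0]: expected keys dx, dy, dz, rx, ry, rz, hand
```

{"method": "step_arm", "body": {
  "moves": [
    {"dx": -4.7, "dy": 1.4, "rz": 9, "hand": 0.72},
    {"dx": -9.4, "dy": 2.8, "rz": 19, "hand": 0.72},
    {"dx": -14.1, "dy": 4.1, "rz": 29, "hand": 0.72},
    {"dx": -18.8, "dy": 5.5, "rz": 39, "hand": 0.72},
    {"dx": -23.4, "dy": 6.9, "rz": 49, "hand": 0.72}
  ]
}}

```text
invalid input at $.moves[0]: expected keys dx, dy, dz, rx, ry, rz, hand
```

{"method": "step_arm", "body": {
  "moves": [
    {"dx": -2.1, "dy": 4.5, "rz": 10, "hand": 0.72},
    {"dx": -4.1, "dy": 8.9, "rz": 20, "hand": 0.72},
    {"dx": -4.1, "dy": 8.9, "dz": 5.2, "rz": 20, "hand": 0.72},
    {"dx": -4.1, "dy": 8.9, "dz": 10.4, "rz": 20, "hand": 0.72},
    {"dx": -4.1, "dy": 8.9, "dz": 15.6, "rz": 20, "hand": 0.72}
  ]
}}

```text
invalid input at $.moves[0]: expected keys dx, dy, dz, rx, ry, rz, hand
```

{"method": "step_arm", "body": {
  "moves": [
    {"dz": 5.2, "hand": 0.72},
    {"dz": 10.4, "hand": 0.72},
    {"dz": 10.4, "hand": 0.72}
  ]
}}

```text
invalid input at $.moves[0]: expected keys dx, dy, dz, rx, ry, rz, hand
```

All seven keys are required.

{"method": "step_arm", "body": {
  "moves": [
    {"dx": 0, "dy": 0, "dz": -6, "rx": 0, "ry": 0, "rz": 0, "hand": 0.72},
    {"dx": 0, "dy": 0, "dz": -11.9, "rx": 0, "ry": 0, "rz": 0, "hand": 0.72},
    {"dx": 0, "dy": 0, "dz": -17.9, "rx": 0, "ry": 0, "rz": 0, "hand": 0.72},
    {"dx": 0, "dy": 0, "dz": -23.9, "rx": 0, "ry": 0, "rz": 0, "hand": 0.72},
    {"dx": -3.5, "dy": -3.4, "dz": -23.9, "rx": 0, "ry": 0, "rz": 10, "hand": 0.72}
  ]
}}

```text
clock: 0.72
eef_pos: [0.2623, 0.5877, 0.4772]
tool_rot: [0.002, 0.268, 0.963, 0.006]
ft_force: [0.1, 0.4, 0.5]
grip_width: 0.0241
finger_force: 0.0
```

{"method": "step_arm", "body": {
  "moves": [
    {"dx": -4.1, "dy": -2.7, "dz": 0, "rx": 0, "ry": 0, "rz": 10, "hand": 0.72},
    {"dx": -8.1, "dy": -5.4, "dz": 0, "rx": 0, "ry": 0, "rz": 20, "hand": 0.72},
    {"dx": -12.2, "dy": -8.0, "dz": 0, "rx": 0, "ry": 0, "rz": 30, "hand": 0.72},
    {"dx": -16.3, "dy": -10.7, "dz": 0, "rx": 0, "ry": 0, "rz": 40, "hand": 0.72},
    {"dx": -20.3, "dy": -13.4, "dz": 0, "rx": 0, "ry": 0, "rz": 50, "hand": 0.72}
  ]
}}

```text
clock: 1.35
eef_pos: [0.3678, 0.3648, 0.4697]
tool_rot: [-0.0, 0.652, 0.758, -0.0]
ft_force: [-0.1, 0.2, 0.1]
grip_width: 0.0241
finger_force: 0.0
```

{"method": "step_arm", "body": {
  "moves": [
    {"dx": -4.7, "dy": 1.4, "dz": 0, "rx": 0, "ry": 0, "rz": 9, "hand": 0.72},
    {"dx": -9.4, "dy": 2.8, "dz": 0, "rx": 0, "ry": 0, "rz": 19, "hand": 0.72},
    {"dx": -14.1, "dy": 4.1, "dz": 0, "rx": 0, "ry": 0, "rz": 29, "hand": 0.72},
    {"dx": -18.8, "dy": 5.5, "dz": 0, "rx": 0, "ry": 0, "rz": 39, "hand": 0.72},
    {"dx": -23.4, "dy": 6.9, "dz": 0, "rx": 0, "ry": 0, "rz": 49, "hand": 0.72}
  ]
}}

```text
clock: 1.98
eef_pos: [0.4724, 0.1445, 0.4698]
tool_rot: [-0.0, 0.908, 0.42, -0.0]
ft_force: [0.6, -0.6, -0.2]
grip_width: 0.0239
finger_force: 0.0
```

{"method": "step_arm", "body": {
  "moves": [
    {"dx": -2.1, "dy": 4.5, "dz": 0, "rx": 0, "ry": 0, "rz": 10, "hand": 0.72},
    {"dx": -4.1, "dy": 8.9, "dz": 0, "rx": 0, "ry": 0, "rz": 20, "hand": 0.72},
    {"dx": -4.1, "dy": 8.9, "dz": 5.2, "rx": 0, "ry": 0, "rz": 20, "hand": 0.72},
    {"dx": -4.1, "dy": 8.9, "dz": 10.4, "rx": 0, "ry": 0, "rz": 20, "hand": 0.72},
    {"dx": -4.1, "dy": 8.9, "dz": 15.6, "rx": 0, "ry": 0, "rz": 20, "hand": 0.72}
  ]
}}

```text
clock: 2.6
eef_pos: [0.5136, 0.0571, 0.3121]
tool_rot: [-0.0, 0.966, 0.258, -0.0]
ft_force: [-0.1, 0.0, -1.7]
grip_width: 0.0239
finger_force: 0.0
```

{"method": "step_arm", "body": {
  "moves": [
    {"dx": 0, "dy": 0, "dz": 5.2, "rx": 0, "ry": 0, "rz": 0, "hand": 0.72},
    {"dx": 0, "dy": 0, "dz": 10.4, "rx": 0, "ry": 0, "rz": 0, "hand": 0.72},
    {"dx": 0, "dy": 0, "dz": 10.4, "rx": 0, "ry": 0, "rz": 0, "hand": 0.72}
  ]
}}

```text
clock: 2.98
eef_pos: [0.5104, 0.0577, 0.2051]
tool_rot: [-0.002, 0.966, 0.259, -0.005]
ft_force: [0.1, -0.1, 1.0]
grip_width: 0.0242
finger_force: 0.0
```

```bash
python3 - <<'E'
from h import *
p,d,k=grab("wrist","pics/w1.png"); W=cloud(d,k); Z=W[...,2]; o=r.get_obs(); print(o["eef_pos"],o["tool_rot"], -k[1].T@k[2])
np.savez("w1.npz",p=p,d=d,K=k[0],R=k[1],t=k[2])
near=np.hypot(W[...,0]-.514,W[...,1]-.057)<.03
m=near&(Z>.117)&(Z<.13); P=W[m]; print(m.sum(),P.mean(0), P.min(0),P.max(0))
rim=(abs(Z-.068)<.004)&(d>0); P=W[rim]; print(rim.sum(),P.min(0),P.max(0))
E
```

```text
[0.51275054 0.05748754 0.2088521 ] [-7.58126293e-04  9.65963115e-01  2.58670152e-01 -2.10663241e-03] [0.57451935 0.09446775 0.34718346]
346 [0.51599955 0.05585509 0.12303804] [0.50863074 0.04863099 0.11707806] [0.52209028 0.0621259  0.12555625]
18302 [ 0.44460969 -0.25161583  0.064005  ] [0.7264974  0.09804532 0.07197695]
```

View pics/w1.png

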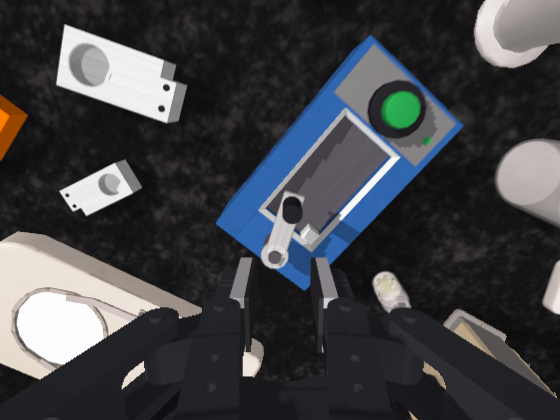

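The wrist view shows the bath centred near (340,160), with the knob at (292,208), key post at (310,233) and button at (400,108). The heat block is fully visible at (120,72), bore (90,65), notch (170,70). I'll refine the poses from this frame.

```bash
python3 - <<'E'
from h import *
z=np.load("w1.npz"); p,d=z["p"],z["d"]; W=cloud(d,(z["K"],z["R"],z["t"])); Z=W[...,2]
hsv=cv2.cvtColor(p,cv2.COLOR_RGB2HSV)
def rect(m,name):
    P=W[m]; rc=cv2.minAreaRect((P[:,:2]*1000).astype(np.float32)); print(name,m.sum(),P.mean(0).round(4),np.round(rc[0],1),np.round(rc[1],1),round(rc[2],1)); return rc
X,Y=W[...,0],W[...,1]
m=(abs(Z-.068)<.003)&(X>.43)&(X<.66)&(Y>-.04)&(Y<.11); rect(m,"bath")
m=(abs(Z-.034)<.004)&(np.hypot(X-.523,Y-.23)<.07); rect(m,"block")
bore=(Z<.028)&(Z>.008)&(np.hypot(X-.52,Y-.254)<.02); rect(bore,"bore floor")
m=(hsv[...,0]>50)&(hsv[...,0]<75)&(hsv[...,1]>120)&(abs(Z-.09)<.003)&(np.hypot(X-.611,Y-.022)<.03); rect(m,"button")
fl=(abs(Z-.055)<.003)&(np.hypot(X-.537,Y-.036)<.07); rect(fl,"pocket floor")
m=(Z>.05)&(Z<.065)&(np.hypot(X-.465,Y+.089)<.03); rect(m,"vial top")
E
python3 - <<'E'
import sys; sys.path.insert(0,".")
import os; os.chdir(".")
from plan import *
th0=12.0; px,py=.4716,.0476
w=[dict(x=.5154,y=.0555,z=.102,yaw=-64,n=4)]
for i in range(1,7):
    a=np.radians(12+i*(89-12+4)/6); w.append(dict(x=px+.044*np.cos(a),y=py+.044*np.sin(a),yaw=-64+i*9,n=1))
w.append(dict(n=1)); w.append(dict(z=.20,n=2))
plan(w)
E
```

```text
bath 16970 [0.5543 0.0349 0.0682] [545.2  32.7] [100.6 188.5] 80.1
block 5532 [0.5238 0.2259 0.034 ] [523.4 228.7] [48.2 97.8] 11.0
bore floor 1143 [0.517  0.2582 0.0178] [517.7 256.1] [27.4 28.3] 69.6
button 1033 [0.6119 0.022  0.09  ] [611.9  21.7] [24.7 24.9] 30.2
pocket floor 5986 [0.5446 0.0324 0.0554] [539.2  45.9] [76.3 99.5] 80.1
vial top 148 [ 0.4716 -0.0873  0.0549] [470.6 -89.5] [12.6 20.8] 43.0
[{"dx": 0.0, "dy": 0.1, "dz": 2.7, "rz": 1.0, "hand": 0.72}, {"dx": 0.0, "dy": 0.1, "dz": 5.4, "rz": 2.0, "hand": 0.72}, {"dx": 0.0, "dy": 0.2, "dz": 8.1, "rz": 3.0, "hand": 0.72}, {"dx": 0.0, "dy": 0.2, "dz": 10.8, "rz": 4.0, "hand": 0.72}, {"dx": 0.2, "dy": -0.9, "dz": 10.8, "rz": -5.0, "hand": 0.72}]
[{"dx": 0.1, "dy": -1.1, "dz": 0.0, "rz": -9.0, "hand": 0.72}, {"dx": -0.1, "dy": -2.1, "dz": 0.0, "rz": -18.0, "hand": 0.72}, {"dx": -0.5, "dy": -3.0, "dz": 0.0, "rz": -27.0, "hand": 0.72}, {"dx": -1.2, "dy": -3.8, "dz": 0.0, "rz": -36.0, "hand": 0.72}, {"dx": -2.0, "dy": -4.5, "dz": 0.0, "rz": -45.0, "hand": 0.72}]
[{"dx": 0.0, "dy": 0.0, "dz": 0.0, "rz": 0.0, "hand": 0.72}, {"dx": 0.0, "dy": 0.0, "dz": -4.9, "rz": 0.0, "hand": 0.72}, {"dx": 0.0, "dy": 0.0, "dz": -9.8, "rz": 0.0, "hand": 0.72}]
[  0.4691   0.0915   0.2    -10.       0.72  ]
```

{"method": "step_arm", "body": {
  "moves": [
    {"dx": 0, "dy": 0.1, "dz": 2.7, "rx": 0, "ry": 0, "rz": 1, "hand": 0.72},
    {"dx": 0, "dy": 0.1, "dz": 5.4, "rx": 0, "ry": 0, "rz": 2, "hand": 0.72},
    {"dx": 0, "dy": 0.2, "dz": 8.1, "rx": 0, "ry": 0, "rz": 3, "hand": 0.72},
    {"dx": 0, "dy": 0.2, "dz": 10.8, "rx": 0, "ry": 0, "rz": 4, "hand": 0.72},
    {"dx": 0.2, "dy": -0.9, "dz": 10.8, "rx": 0, "ry": 0, "rz": -5, "hand": 0.72}
  ]
}}

```text
clock: 3.65
eef_pos: [0.5125, 0.0655, 0.1034]
tool_rot: [0.001, 0.953, 0.302, 0.001]
ft_force: [0.0, -1.8, -0.3]
grip_width: 0.0236
finger_force: 0.9
```

{"method": "step_arm", "body": {
  "moves": [
    {"dx": 0.1, "dy": -1.1, "dz": 0, "rx": 0, "ry": 0, "rz": -9, "hand": 0.72},
    {"dx": -0.1, "dy": -2.1, "dz": 0, "rx": 0, "ry": 0, "rz": -18, "hand": 0.72},
    {"dx": -0.5, "dy": -3.0, "dz": 0, "rx": 0, "ry": 0, "rz": -27, "hand": 0.72},
    {"dx": -1.2, "dy": -3.8, "dz": 0, "rx": 0, "ry": 0, "rz": -36, "hand": 0.72},
    {"dx": -2.0, "dy": -4.5, "dz": 0, "rx": 0, "ry": 0, "rz": -45, "hand": 0.72}
  ]
}}

```text
clock: 4.28
eef_pos: [0.4731, 0.0919, 0.1069]
tool_rot: [0.003, 0.764, 0.645, 0.004]
ft_force: [1.9, 1.2, 0.4]
grip_width: 0.0235
finger_force: 1.1
```

{"method": "step_arm", "body": {
  "moves": [
    {"dx": 0, "dy": 0, "dz": 0, "rx": 0, "ry": 0, "rz": 0, "hand": 0.72},
    {"dx": 0, "dy": 0, "dz": -4.9, "rx": 0, "ry": 0, "rz": 0, "hand": 0.72},
    {"dx": 0, "dy": 0, "dz": -9.8, "rx": 0, "ry": 0, "rz": 0, "hand": 0.72}
  ]
}}

```text
clock: 4.65
eef_pos: [0.4698, 0.0914, 0.203]
tool_rot: [0.0, 0.767, 0.641, 0.0]
ft_force: [1.2, 0.0, -0.9]
grip_width: 0.0239
finger_force: 0.0
```

```bash
python3 - <<'E'
from h import *
p,d,k=grab("top"); W=cloud(d,k); Z=W[...,2]
m=(abs(Z-.123)<.005)&(np.hypot(W[...,0]-.472,W[...,1]-.046)<.07); print("knob",m.sum(),W[m].mean(0))
p,d,k=grab("wrist","pics/w2.png"); W=cloud(d,k); Z=W[...,2]
m=(abs(Z-.123)<.004)&(np.hypot(W[...,0]-.472,W[...,1]-.046)<.06); print("knob w",m.sum(),W[m].mean(0))
print(r.get_obs()["eef_pos"])
from plan import *
plan([dict(x=.5233,y=.2293,z=.2,yaw=11,hand=0),dict(z=.10),dict(n=1)])
E
```

```text
knob 0 [nan nan nan]
knob w 312 [0.47416672 0.09048323 0.1233973 ]
[0.47404431 0.0914097  0.20914535]
[{"dx": 4.8, "dy": 1.0, "dz": 0.0, "rz": -7.0, "hand": 0.0}, {"dx": 9.7, "dy": 2.0, "dz": 0.0, "rz": -14.0, "hand": 0.0}, {"dx": 14.5, "dy": 2.9, "dz": 0.0, "rz": -21.0, "hand": 0.0}, {"dx": 14.5, "dy": 2.9, "dz": 5.0, "rz": -21.0, "hand": 0.0}, {"dx": 14.5, "dy": 2.9, "dz": 10.0, "rz": -21.0, "hand": 0.0}]
[{"dx": 0.0, "dy": 0.0, "dz": 0.0, "rz": 0.0, "hand": 0.0}]
[ 0.5228  0.2293  0.1    11.      0.    ]<stdin>:3: RuntimeWarning: Mean of empty slice.
  ret = um.true_divide(
```

{"method": "step_arm", "body": {
  "moves": [
    {"dx": 4.8, "dy": 1.0, "dz": 0, "rx": 0, "ry": 0, "rz": -7, "hand": 0},
    {"dx": 9.7, "dy": 2.0, "dz": 0, "rx": 0, "ry": 0, "rz": -14, "hand": 0},
    {"dx": 14.5, "dy": 2.9, "dz": 0, "rx": 0, "ry": 0, "rz": -21, "hand": 0},
    {"dx": 14.5, "dy": 2.9, "dz": 5, "rx": 0, "ry": 0, "rz": -21, "hand": 0},
    {"dx": 14.5, "dy": 2.9, "dz": 10, "rx": 0, "ry": 0, "rz": -21, "hand": 0}
  ]
}}

```text
clock: 5.38
eef_pos: [0.5243, 0.2304, 0.1005]
tool_rot: [0.001, 0.637, 0.771, 0.001]
ft_force: [-0.1, -0.1, -0.7]
grip_width: 0.0851
finger_force: 0.0
```

{"method": "step_arm", "body": {
  "moves": [
    {"dx": 0, "dy": 0, "dz": 0, "rx": 0, "ry": 0, "rz": 0, "hand": 0},
    {"dx": 0, "dy": 0, "dz": 0, "rx": 0, "ry": 0, "rz": 0, "hand": 0}
  ]
}}

```text
clock: 5.62
eef_pos: [0.5243, 0.2295, 0.1024]
tool_rot: [0.001, 0.637, 0.771, 0.001]
ft_force: [0.6, 0.5, 0.3]
grip_width: 0.0858
finger_force: 0.0
```

```bash
python3 - <<'E'
from h import *
p,d,k=grab("wrist","pics/w3.png"); W=cloud(d,k); Z=W[...,2]; o=r.get_obs(); print(o["eef_pos"],o["tool_rot"],o["joint_positions"])
X,Y=W[...,0],W[...,1]
m=(abs(Z-.034)<.004)&(np.hypot(X-.523,Y-.23)<.07); P=W[m]
print(m.sum(),cv2.minAreaRect((P[:,:2]*1000).astype(np.float32)))
E
```

```text
[0.52492361 0.22965168 0.1033238 ] [0.0014841  0.63657351 0.77121216 0.00193923] [ 2.35397805e-01  2.01754968e-01  1.92932822e+00 -4.55402606e-05
  1.00562568e+00  4.47249142e-02]
8298 ((523.5489501953125, 228.80715942382812), (48.116424560546875, 96.0669174194336), 11.069561958312988)
```

View pics/w3.png

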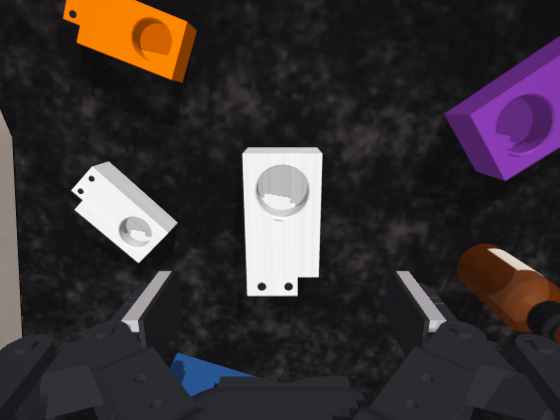

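The block is under the hand at (283,222), with its notch at (308,288), square to the tool. There's a servo bias of about 2–3 mm, which I'll correct for as I descend and grip.

{"method": "step_arm", "body": {
  "moves": [
    {"dx": 0, "dy": -0.1, "dz": 4, "rx": 0, "ry": 0, "rz": 0, "hand": 0},
    {"dx": 0, "dy": -0.15, "dz": 7, "rx": 0, "ry": 0, "rz": 0, "hand": 0},
    {"dx": 0, "dy": -0.15, "dz": 8.8, "rx": 0, "ry": 0, "rz": 0, "hand": 0},
    {"dx": 0, "dy": -0.15, "dz": 8.8, "rx": 0, "ry": 0, "rz": 0, "hand": 0}
  ]
}}

```text
clock: 6.18
eef_pos: [0.5216, 0.229, 0.0127]
tool_rot: [-0.0, 0.636, 0.771, -0.0]
ft_force: [1.0, 1.2, -0.1]
grip_width: 0.0856
finger_force: 0.0
```

{"method": "step_arm", "body": {
  "moves": [
    {"dx": 0, "dy": 0, "dz": 0, "rx": 0, "ry": 0, "rz": 0, "hand": 1},
    {"dx": 0, "dy": 0, "dz": 0, "rx": 0, "ry": 0, "rz": 0, "hand": 1},
    {"dx": 0, "dy": 0, "dz": 0, "rx": 0, "ry": 0, "rz": 0, "hand": 1},
    {"dx": 0, "dy": 0, "dz": 0, "rx": 0, "ry": 0, "rz": 0, "hand": 1}
  ]
}}

```text
clock: 6.68
eef_pos: [0.523, 0.2295, 0.0144]
tool_rot: [0.001, 0.636, 0.772, 0.002]
ft_force: [-1.0, -0.8, 6.8]
grip_width: 0.0467
finger_force: 65.2
```

```bash
python3 - <<'E'
from plan import *
json.dump([.5213,.2290,.012,11,1],open(F,"w"))
plan([dict(z=.09,n=2),dict(z=.2,n=2),dict(x=.5372,y=.0344,yaw=-100,n=12),dict(z=.13,n=2),dict(n=2)])
E
```

```text
[{"dx": 0.0, "dy": 0.0, "dz": -3.9, "rz": 0.0, "hand": 1.0}, {"dx": 0.0, "dy": 0.0, "dz": -7.8, "rz": 0.0, "hand": 1.0}, {"dx": 0.0, "dy": 0.0, "dz": -13.3, "rz": 0.0, "hand": 1.0}, {"dx": 0.0, "dy": 0.0, "dz": -18.8, "rz": 0.0, "hand": 1.0}, {"dx": -1.6, "dy": -0.2, "dz": -18.8, "rz": 9.0, "hand": 1.0}]
[{"dx": -1.6, "dy": 0.1, "dz": 0.0, "rz": 10.0, "hand": 1.0}, {"dx": -3.3, "dy": 0.2, "dz": 0.0, "rz": 19.0, "hand": 1.0}, {"dx": -4.9, "dy": 0.3, "dz": 0.0, "rz": 28.0, "hand": 1.0}, {"dx": -6.5, "dy": 0.3, "dz": 0.0, "rz": 37.0, "hand": 1.0}, {"dx": -8.1, "dy": 0.4, "dz": 0.0, "rz": 46.0, "hand": 1.0}]
[{"dx": -1.1, "dy": 1.3, "dz": 0.0, "rz": 10.0, "hand": 1.0}, {"dx": -2.2, "dy": 2.5, "dz": 0.0, "rz": 19.0, "hand": 1.0}, {"dx": -3.2, "dy": 3.7, "dz": 0.0, "rz": 28.0, "hand": 1.0}, {"dx": -4.3, "dy": 4.9, "dz": 0.0, "rz": 38.0, "hand": 1.0}, {"dx": -5.4, "dy": 6.1, "dz": 0.0, "rz": 47.0, "hand": 1.0}]
[{"dx": 0.2, "dy": 1.6, "dz": 0.0, "rz": 9.0, "hand": 1.0}, {"dx": 0.2, "dy": 1.6, "dz": 3.5, "rz": 9.0, "hand": 1.0}, {"dx": 0.2, "dy": 1.6, "dz": 7.0, "rz": 9.0, "hand": 1.0}, {"dx": 0.2, "dy": 1.6, "dz": 7.0, "rz": 9.0, "hand": 1.0}, {"dx": 0.2, "dy": 1.6, "dz": 7.0, "rz": 9.0, "hand": 1.0}]
[ 5.373e-01  3.490e-02  1.300e-01 -1.000e+02  1.000e+00]
```

{"method": "step_arm", "body": {
  "moves": [
    {"dx": 0, "dy": 0, "dz": -3.9, "rx": 0, "ry": 0, "rz": 0, "hand": 1},
    {"dx": 0, "dy": 0, "dz": -7.8, "rx": 0, "ry": 0, "rz": 0, "hand": 1},
    {"dx": 0, "dy": 0, "dz": -13.3, "rx": 0, "ry": 0, "rz": 0, "hand": 1},
    {"dx": 0, "dy": 0, "dz": -18.8, "rx": 0, "ry": 0, "rz": 0, "hand": 1},
    {"dx": -1.6, "dy": -0.2, "dz": -18.8, "rx": 0, "ry": 0, "rz": 9, "hand": 1}
  ]
}}

```text
clock: 7.3
eef_pos: [0.525, 0.2141, 0.2062]
tool_rot: [0.003, 0.696, 0.718, 0.005]
ft_force: [0.1, 0.5, -4.6]
grip_width: 0.0465
finger_force: 64.2
```

{"method": "step_arm", "body": {
  "moves": [
    {"dx": -1.6, "dy": 0.1, "dz": 0, "rx": 0, "ry": 0, "rz": 10, "hand": 1},
    {"dx": -3.3, "dy": 0.2, "dz": 0, "rx": 0, "ry": 0, "rz": 19, "hand": 1},
    {"dx": -4.9, "dy": 0.3, "dz": 0, "rx": 0, "ry": 0, "rz": 28, "hand": 1},
    {"dx": -6.5, "dy": 0.3, "dz": 0, "rx": 0, "ry": 0, "rz": 37, "hand": 1},
    {"dx": -8.1, "dy": 0.4, "dz": 0, "rx": 0, "ry": 0, "rz": 46, "hand": 1}
  ]
}}

```text
clock: 7.92
eef_pos: [0.528, 0.1316, 0.1988]
tool_rot: [-0.0, 0.922, 0.388, -0.001]
ft_force: [0.0, -0.6, -3.6]
grip_width: 0.0463
finger_force: 64.1
```

{"method": "step_arm", "body": {
  "moves": [
    {"dx": -1.1, "dy": 1.3, "dz": 0, "rx": 0, "ry": 0, "rz": 10, "hand": 1},
    {"dx": -2.2, "dy": 2.5, "dz": 0, "rx": 0, "ry": 0, "rz": 19, "hand": 1},
    {"dx": -3.2, "dy": 3.7, "dz": 0, "rx": 0, "ry": 0, "rz": 28, "hand": 1},
    {"dx": -4.3, "dy": 4.9, "dz": 0, "rx": 0, "ry": 0, "rz": 38, "hand": 1},
    {"dx": -5.4, "dy": 6.1, "dz": 0, "rx": 0, "ry": 0, "rz": 47, "hand": 1}
  ]
}}

```text
clock: 8.55
eef_pos: [0.5344, 0.0505, 0.1989]
tool_rot: [-0.0, 1.0, -0.012, -0.001]
ft_force: [0.1, 0.7, -3.4]
grip_width: 0.0464
finger_force: 64.1
```

{"method": "step_arm", "body": {
  "moves": [
    {"dx": 0.2, "dy": 1.6, "dz": 0, "rx": 0, "ry": 0, "rz": 9, "hand": 1},
    {"dx": 0.2, "dy": 1.6, "dz": 3.5, "rx": 0, "ry": 0, "rz": 9, "hand": 1},
    {"dx": 0.2, "dy": 1.6, "dz": 7.0, "rx": 0, "ry": 0, "rz": 9, "hand": 1},
    {"dx": 0.2, "dy": 1.6, "dz": 7.0, "rx": 0, "ry": 0, "rz": 9, "hand": 1},
    {"dx": 0.2, "dy": 1.6, "dz": 7.0, "rx": 0, "ry": 0, "rz": 9, "hand": 1}
  ]
}}

```text
clock: 9.18
eef_pos: [0.5375, 0.0349, 0.131]
tool_rot: [0.0, 0.996, -0.087, 0.0]
ft_force: [-0.3, 0.7, -2.6]
grip_width: 0.0467
finger_force: 64.1
```

```bash
python3 - <<'E'
from h import *
p,d,k=grab("wrist","pics/w4.png"); W=cloud(d,k); Z=W[...,2]; o=r.get_obs(); print(o["eef_pos"],o["tool_rot"],o["grip_width"],o["ft_force"],o["clock"])
X,Y=W[...,0],W[...,1]
zc=o["eef_pos"][2]+.02
m=(abs(Z-zc)<.006)&(np.hypot(X-.537,Y-.035)<.07); P=W[m]
print(m.sum(),P.mean(0),cv2.minAreaRect((P[:,:2]*1000).astype(np.float32)))
A=np.c_[P[:,:2],np.ones(len(P))]; print("tilt",np.linalg.lstsq(A,P[:,2],rcond=None)[0])
m=(abs(Z-.068)<.003)&(np.hypot(X-.54,Y-.035)<.13); P=W[m]
print("bath",m.sum(),cv2.minAreaRect((P[:,:2]*1000).astype(np.float32)))
E
```

```text
[0.53824922 0.03482407 0.13192365] [ 7.58836156e-05  9.96187623e-01 -8.72268238e-02  1.30216803e-03] 0.04652897607773536 [ 0.13429696 -0.13514189 -3.29338074] 9.225
20049 [0.54191912 0.03462604 0.1508441 ] ((540.2509765625, 34.915733337402344), (74.15642547607422, 87.70613861083984), 79.91925048828125)
tilt [-0.00221794  0.00275173  0.15195076]
bath 16952 ((545.23046875, 32.74845886230469), (100.62061309814453, 187.35987854003906), 80.08878326416016)
```

View pics/w4.png

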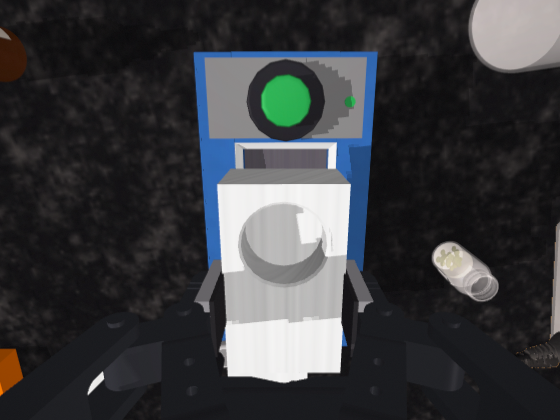

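The block is held flat at (283,280), bore at (285,240), lined up over the pocket, whose far rim shows at (286,150). Now I'll measure the fine offset.

```bash
python3 - <<'E'
from h import *
p,d,k=grab("wrist"); W=cloud(d,k); Z=W[...,2]; X,Y=W[...,0],W[...,1]; print(r.get_obs()["eef_pos"])
for a0 in (-9.9,):
    a=np.radians(a0); ey=np.array([np.cos(a),np.sin(a)]); ex=np.array([ey[1],-ey[0]])
    def bf(m): q=W[m][:,:2]-np.array([.5372,.0344]); return q@ex*1000,q@ey*1000
    m=(abs(Z-.151)<.003)&(np.hypot(X-.537,Y-.035)<.07); x,y=bf(m)
    s=(y>15)&(y<45); 
    for lo in (15,25,35):
        t=(y>lo)&(y<lo+10); print("block x ext @y",lo,x[t].min().round(1),x[t].max().round(1))
    for lo in (-20,-5,10):
        t=(x>lo)&(x<lo+10); print("block yend @x",lo,y[t].max().round(1))
    m=(abs(Z-.068)<.002)&(np.hypot(X-.54,Y-.035)<.13); x,y=bf(m)
    for lo in (50,65,80):
        t=(y>lo)&(y<lo+8); print("bath x ext",lo,x[t].min().round(1),x[t].max().round(1))
    t=abs(x)<40; print("bath ymax",y[t].max())
    m=(abs(Z-.055)<.002)&(np.hypot(X-.54,Y-.035)<.13); x,y=bf(m); t=abs(x)<20; print("floor", x.min(),x.max(), np.percentile(y[t],[99,100]))
E
```

```text
[0.53851566 0.03481714 0.1323151 ]
block x ext @y 15 -25.0 23.2
block x ext @y 25 -25.1 23.2
block x ext @y 35 -25.0 23.1
block yend @x -20 47.3
block yend @x -5 47.4
block yend @x 10 47.3
bath x ext 50 -49.7 50.2
bath x ext 65 -50.0 50.6
bath x ext 80 -50.0 50.3
bath ymax 101.82331994679265
floor -25.28049565711977 25.87027125980378 [48.32920651 48.45404559]
```

{"method": "step_arm", "body": {
  "moves": [
    {"dx": 0, "dy": 0.1, "dz": 2, "rx": 0, "ry": 0, "rz": 0, "hand": 1},
    {"dx": 0, "dy": 0.1, "dz": 3.5, "rx": 0, "ry": 0, "rz": 0, "hand": 1},
    {"dx": 0, "dy": 0.1, "dz": 4.6, "rx": 0, "ry": 0, "rz": 0, "hand": 1},
    {"dx": 0, "dy": 0.1, "dz": 5.0, "rx": 0, "ry": 0, "rz": 0, "hand": 1},
    {"dx": 0, "dy": 0.1, "dz": 5.4, "rx": 0, "ry": 0, "rz": 0, "hand": 1}
  ]
}}

```text
clock: 9.9
eef_pos: [0.5376, 0.0339, 0.0766]
tool_rot: [0.0, 0.996, -0.087, 0.001]
ft_force: [0.2, -1.1, -3.9]
grip_width: 0.0465
finger_force: 64.2
```

{"method": "step_arm", "body": {
  "moves": [
    {"dx": 0, "dy": 0, "dz": 0.3, "rx": 0, "ry": 0, "rz": 0, "hand": 1},
    {"dx": 0, "dy": 0, "dz": 0.6, "rx": 0, "ry": 0, "rz": 0, "hand": 1},
    {"dx": 0, "dy": 0, "dz": 0.8, "rx": 0, "ry": 0, "rz": 0, "hand": 1},
    {"dx": 0, "dy": 0, "dz": 0.8, "rx": 0, "ry": 0, "rz": 0, "hand": 1}
  ]
}}

```text
clock: 10.4
eef_pos: [0.5374, 0.0339, 0.0694]
tool_rot: [0.0, 0.996, -0.087, 0.0]
ft_force: [-2.9, 0.2, 4.4]
grip_width: 0.0464
finger_force: 64.9
```

{"method": "step_arm", "body": {
  "moves": [
    {"dx": 0, "dy": 0, "dz": 0, "rx": 0, "ry": 0, "rz": 0, "hand": 0.3},
    {"dx": 0, "dy": 0, "dz": 0, "rx": 0, "ry": 0, "rz": 0, "hand": 0.2},
    {"dx": 0, "dy": 0, "dz": -1, "rx": 0, "ry": 0, "rz": 0, "hand": 0.2},
    {"dx": 0, "dy": 0, "dz": -6, "rx": 0, "ry": 0, "rz": 0, "hand": 0.2},
    {"dx": 0, "dy": 0, "dz": -12, "rx": 0, "ry": 0, "rz": 0, "hand": 0.2}
  ]
}}

```text
clock: 11.02
eef_pos: [0.5362, 0.034, 0.1889]
tool_rot: [-0.0, 0.996, -0.087, -0.001]
ft_force: [1.0, 0.5, 0.3]
grip_width: 0.0679
finger_force: 0.0
```

```bash
python3 - <<'E'
from h import *
p,d,k=grab("wrist","pics/w5.png"); W=cloud(d,k); Z=W[...,2]; X,Y=W[...,0],W[...,1]; print(r.get_obs()["eef_pos"])
a=np.radians(-9.9); ey=np.array([np.cos(a),np.sin(a)]); ex=np.array([ey[1],-ey[0]])
m=(abs(Z-.089)<.004)&(np.hypot(X-.537,Y-.035)<.06); P=W[m]; q=P[:,:2]-[.5372,.0344]; x,y=q@ex*1000,q@ey*1000
print("block top",m.sum(),np.median(P[:,2]),x.min(),x.max(),y.min(),y.max(),np.linalg.lstsq(np.c_[P[:,:2],np.ones(len(P))],P[:,2],rcond=None)[0])
m=(abs(Z-.123)<.004)&(np.hypot(X-.472,Y-.046)<.06); print("knob",m.sum(),W[m].mean(0))
from plan import *
json.dump([.5371,.0339,.188,-100,.2],open(F,"w"))
px,py=.4722,.0458
a0=87.5;a=np.radians(a0)
w=[dict(x=px+.044*np.cos(a),y=py+.044*np.sin(a),yaw=-10,hand=.72,n=9),dict(z=.102,n=3)]
for i in range(1,11):
    a=np.radians(a0+i*(-19-a0)/10); w.append(dict(x=px+.044*np.cos(a),y=py+.044*np.sin(a),yaw=-10-i*9,n=1))
w.append(dict(n=1)); w.append(dict(z=.22,n=2))
plan(w)
E
```

```text
[0.54169116 0.03351775 0.19999201]
block top 6629 0.08912184162346214 -23.938286679822063 24.243203528341475 -59.77952017109885 46.77194781366511 [-5.58566624e-05  7.69793886e-04  8.90916930e-02]
knob 322 [0.47532636 0.08863978 0.12297901]
[{"dx": -0.8, "dy": -0.5, "dz": 0.0, "rz": -10.0, "hand": 0.72}, {"dx": -1.6, "dy": -1.0, "dz": 0.0, "rz": -20.0, "hand": 0.72}, {"dx": -2.4, "dy": -1.5, "dz": 0.0, "rz": -30.0, "hand": 0.72}, {"dx": -3.2, "dy": -2.0, "dz": 0.0, "rz": -40.0, "hand": 0.72}, {"dx": -4.0, "dy": -2.4, "dz": 0.0, "rz": -50.0, "hand": 0.72}]
[{"dx": -0.1, "dy": -0.9, "dz": 0.0, "rz": -10.0, "hand": 0.72}, {"dx": -0.2, "dy": -1.9, "dz": 0.0, "rz": -20.0, "hand": 0.72}, {"dx": -0.4, "dy": -2.8, "dz": 0.0, "rz": -30.0, "hand": 0.72}, {"dx": -0.5, "dy": -3.7, "dz": 0.0, "rz": -40.0, "hand": 0.72}, {"dx": -0.5, "dy": -3.7, "dz": 2.9, "rz": -40.0, "hand": 0.72}]
[{"dx": 0.0, "dy": 0.0, "dz": 2.8, "rz": 0.0, "hand": 0.72}, {"dx": 0.0, "dy": 0.0, "dz": 5.7, "rz": 0.0, "hand": 0.72}, {"dx": 0.0, "dy": 0.8, "dz": 5.7, "rz": 9.0, "hand": 0.72}, {"dx": -0.1, "dy": 1.6, "dz": 5.7, "rz": 18.0, "hand": 0.72}, {"dx": -0.3, "dy": 2.4, "dz": 5.7, "rz": 27.0, "hand": 0.72}]
[{"dx": -0.1, "dy": 0.8, "dz": 0.0, "rz": 9.0, "hand": 0.72}, {"dx": -0.3, "dy": 1.6, "dz": 0.0, "rz": 18.0, "hand": 0.72}, {"dx": -0.6, "dy": 2.4, "dz": 0.0, "rz": 27.0, "hand": 0.72}, {"dx": -1.1, "dy": 3.0, "dz": 0.0, "rz": 36.0, "hand": 0.72}, {"dx": -1.7, "dy": 3.6, "dz": 0.0, "rz": 45.0, "hand": 0.72}]
[{"dx": -0.1, "dy": 0.8, "dz": 0.0, "rz": 9.0, "hand": 0.72}, {"dx": -0.4, "dy": 1.5, "dz": 0.0, "rz": 18.0, "hand": 0.72}, {"dx": -0.4, "dy": 1.5, "dz": 0.0, "rz": 18.0, "hand": 0.72}, {"dx": -0.4, "dy": 1.5, "dz": -5.9, "rz": 18.0, "hand": 0.72}, {"dx": -0.4, "dy": 1.5, "dz": -11.8, "rz": 18.0, "hand": 0.72}]
[ 5.14e-01  3.18e-02  2.20e-01 -1.00e+02  7.20e-01]
```

The block is seated: its top reads z = 0.0891 (nominal 0.089), flat and centred within 0.5 mm. Next I'll swing the keeper shut.

{"method": "step_arm", "body": {
  "moves": [
    {"dx": -0.8, "dy": -0.5, "dz": 0, "rx": 0, "ry": 0, "rz": -10, "hand": 0.72},
    {"dx": -1.6, "dy": -1.0, "dz": 0, "rx": 0, "ry": 0, "rz": -20, "hand": 0.72},
    {"dx": -2.4, "dy": -1.5, "dz": 0, "rx": 0, "ry": 0, "rz": -30, "hand": 0.72},
    {"dx": -3.2, "dy": -2.0, "dz": 0, "rx": 0, "ry": 0, "rz": -40, "hand": 0.72},
    {"dx": -4.0, "dy": -2.4, "dz": 0, "rx": 0, "ry": 0, "rz": -50, "hand": 0.72}
  ]
}}

```text
clock: 11.7
eef_pos: [0.5019, 0.0647, 0.189]
tool_rot: [0.0, 0.939, 0.345, 0.001]
ft_force: [-0.2, -0.7, 0.2]
grip_width: 0.0239
finger_force: 0.0
```

{"method": "step_arm", "body": {
  "moves": [
    {"dx": -0.1, "dy": -0.9, "dz": 0, "rx": 0, "ry": 0, "rz": -10, "hand": 0.72},
    {"dx": -0.2, "dy": -1.9, "dz": 0, "rx": 0, "ry": 0, "rz": -20, "hand": 0.72},
    {"dx": -0.4, "dy": -2.8, "dz": 0, "rx": 0, "ry": 0, "rz": -30, "hand": 0.72},
    {"dx": -0.5, "dy": -3.7, "dz": 0, "rx": 0, "ry": 0, "rz": -40, "hand": 0.72},
    {"dx": -0.5, "dy": -3.7, "dz": 2.9, "rx": 0, "ry": 0, "rz": -40, "hand": 0.72}
  ]
}}

```text
clock: 12.32
eef_pos: [0.4763, 0.09, 0.1623]
tool_rot: [0.003, 0.766, 0.643, 0.003]
ft_force: [0.1, -0.1, -0.0]
grip_width: 0.0236
finger_force: 0.0
```

{"method": "step_arm", "body": {
  "moves": [
    {"dx": 0, "dy": 0, "dz": 2.8, "rx": 0, "ry": 0, "rz": 0, "hand": 0.72},
    {"dx": 0, "dy": 0, "dz": 5.7, "rx": 0, "ry": 0, "rz": 0, "hand": 0.72},
    {"dx": 0, "dy": 0.8, "dz": 5.7, "rx": 0, "ry": 0, "rz": 9, "hand": 0.72},
    {"dx": -0.1, "dy": 1.6, "dz": 5.7, "rx": 0, "ry": 0, "rz": 18, "hand": 0.72},
    {"dx": -0.3, "dy": 2.4, "dz": 5.7, "rx": 0, "ry": 0, "rz": 27, "hand": 0.72}
  ]
}}

```text
clock: 12.95
eef_pos: [0.4966, 0.0827, 0.1019]
tool_rot: [-0.001, 0.896, 0.444, -0.001]
ft_force: [-1.1, 0.5, -1.2]
grip_width: 0.0237
finger_force: 0.8
```

{"method": "step_arm", "body": {
  "moves": [
    {"dx": -0.1, "dy": 0.8, "dz": 0, "rx": 0, "ry": 0, "rz": 9, "hand": 0.72},
    {"dx": -0.3, "dy": 1.6, "dz": 0, "rx": 0, "ry": 0, "rz": 18, "hand": 0.72},
    {"dx": -0.6, "dy": 2.4, "dz": 0, "rx": 0, "ry": 0, "rz": 27, "hand": 0.72},
    {"dx": -1.1, "dy": 3.0, "dz": 0, "rx": 0, "ry": 0, "rz": 36, "hand": 0.72},
    {"dx": -1.7, "dy": 3.6, "dz": 0, "rx": 0, "ry": 0, "rz": 45, "hand": 0.72}
  ]
}}

```text
clock: 13.58
eef_pos: [0.5166, 0.0477, 0.1029]
tool_rot: [-0.001, 0.998, 0.067, 0.001]
ft_force: [0.8, 2.3, -1.3]
grip_width: 0.0239
finger_force: 1.1
```

{"method": "step_arm", "body": {
  "moves": [
    {"dx": -0.1, "dy": 0.8, "dz": 0, "rx": 0, "ry": 0, "rz": 9, "hand": 0.72},
    {"dx": -0.4, "dy": 1.5, "dz": 0, "rx": 0, "ry": 0, "rz": 18, "hand": 0.72},
    {"dx": -0.4, "dy": 1.5, "dz": 0, "rx": 0, "ry": 0, "rz": 18, "hand": 0.72},
    {"dx": -0.4, "dy": 1.5, "dz": -5.9, "rx": 0, "ry": 0, "rz": 18, "hand": 0.72},
    {"dx": -0.4, "dy": 1.5, "dz": -11.8, "rx": 0, "ry": 0, "rz": 18, "hand": 0.72}
  ]
}}

```text
clock: 14.2
eef_pos: [0.5133, 0.0318, 0.2213]
tool_rot: [0.0, 0.996, -0.087, -0.001]
ft_force: [0.9, 0.8, -0.0]
grip_width: 0.024
finger_force: 0.0
```

```bash
cat > chk.py <<'E'
from h import *
def chk(f=None):
    p,d,k=grab("wrist",f); W=cloud(d,k); Z=W[...,2]; X,Y=W[...,0],W[...,1]; o=r.get_obs(); print(o["eef_pos"],o["clock"])
    a=np.radians(-9.9); ey=np.array([np.cos(a),np.sin(a)]); ex=np.array([ey[1],-ey[0]])
    m=(abs(Z-.089)<.004)&(np.hypot(X-.537,Y-.035)<.06); P=W[m]; q=P[:,:2]-[.5372,.0344]; x,y=q@ex*1000,q@ey*1000
    print("block top",m.sum(),np.median(P[:,2]).round(4),x.min().round(1),x.max().round(1),y.max().round(1),np.linalg.lstsq(np.c_[P[:,:2],np.ones(len(P))],P[:,2],rcond=None)[0].round(4))
    m=(abs(Z-.123)<.004)&(np.hypot(X-.472,Y-.046)<.06)
    if m.sum(): c=W[m].mean(0); print("knob",m.sum(),c.round(4),"keeper",np.arctan2(c[1]-.0458,c[0]-.4722)+.1728)
    return p,d,W
E
python3 -c "
from chk import *
chk('pics/w6.png')"
```

```text
[0.51817689 0.03128252 0.23183198] 14.25
block top 4730 0.0891 -24.0 24.2 46.1 [-0.0004 -0.0014  0.0894]
knob 291 [0.5162 0.0376 0.1233] keeper -0.011178246437220402
```

The keeper is shut (0.00 rad). On to the vial.

```bash
python3 - <<'E'
from h import *
z=np.load("top.npz"); W=cloud(z["d"],(z["K"],z["R"],z["t"]))
for n,(v0,v1,u0,u1) in dict(box=(248,298,350,386),stub=(270,290,328,352)).items():
    P=W[v0:v1,u0:u1].reshape(-1,3); P=P[(P[:,2]>.02)&(P[:,2]<.4)]; print(n,P.min(0),P.max(0))
from plan import *
plan([dict(x=.466,y=-.089,z=.2,yaw=-100,hand=.35,n=4),dict(n=3)])
E
```

```text
box [ 0.3627638  -0.25556274  0.02008651] [ 0.47503921 -0.16749053  0.10651054]
stub [ 0.38704743 -0.1734334   0.04671403] [ 0.41470161 -0.11605033  0.066446  ]
[{"dx": -0.7, "dy": 3.2, "dz": 0.5, "rz": 0.0, "hand": 0.35}, {"dx": -1.3, "dy": 6.4, "dz": 1.0, "rz": 0.0, "hand": 0.35}, {"dx": -2.0, "dy": 9.6, "dz": 1.5, "rz": 0.0, "hand": 0.35}, {"dx": -2.6, "dy": 12.7, "dz": 2.0, "rz": 0.0, "hand": 0.35}, {"dx": -2.6, "dy": 12.7, "dz": 2.0, "rz": 0.0, "hand": 0.35}]
[{"dx": 0.0, "dy": 0.0, "dz": 0.0, "rz": 0.0, "hand": 0.35}, {"dx": 0.0, "dy": 0.0, "dz": 0.0, "rz": 0.0, "hand": 0.35}]
[ 4.664e-01 -8.870e-02  2.000e-01 -1.000e+02  3.500e-01]
```

{"method": "step_arm", "body": {
  "moves": [
    {"dx": -0.7, "dy": 3.2, "dz": 0.5, "rx": 0, "ry": 0, "rz": 0, "hand": 0.35},
    {"dx": -1.3, "dy": 6.4, "dz": 1.0, "rx": 0, "ry": 0, "rz": 0, "hand": 0.35},
    {"dx": -2.0, "dy": 9.6, "dz": 1.5, "rx": 0, "ry": 0, "rz": 0, "hand": 0.35},
    {"dx": -2.6, "dy": 12.7, "dz": 2.0, "rx": 0, "ry": 0, "rz": 0, "hand": 0.35},
    {"dx": -2.6, "dy": 12.7, "dz": 2.0, "rx": 0, "ry": 0, "rz": 0, "hand": 0.35}
  ]
}}

```text
clock: 14.88
eef_pos: [0.4656, -0.09, 0.2002]
tool_rot: [0.0, 0.996, -0.088, -0.0]
ft_force: [1.2, 0.4, -0.2]
grip_width: 0.0558
finger_force: 0.0
```

{"method": "step_arm", "body": {
  "moves": [
    {"dx": 0, "dy": 0, "dz": 0, "rx": 0, "ry": 0, "rz": 0, "hand": 0.35},
    {"dx": 0, "dy": 0, "dz": 0, "rx": 0, "ry": 0, "rz": 0, "hand": 0.35},
    {"dx": 0, "dy": 0, "dz": 0, "rx": 0, "ry": 0, "rz": 0, "hand": 0.35}
  ]
}}

```text
clock: 15.25
eef_pos: [0.4666, -0.0881, 0.2005]
tool_rot: [0.0, 0.996, -0.087, 0.0]
ft_force: [-0.4, -0.1, -0.1]
grip_width: 0.0559
finger_force: 0.0
```

```bash
python3 - <<'E'
from h import *
p,d,k=grab("wrist","pics/w7.png"); W=cloud(d,k); Z=W[...,2]; X,Y=W[...,0],W[...,1]; o=r.get_obs(); print(o["eef_pos"],o["clock"])
n=np.hypot(X-.466,Y+.089)<.03
for lo in np.arange(.005,.065,.006):
    P=W[n&(Z>=lo)&(Z<lo+.006)]
    if len(P)>5: 
        c,rad=cv2.minEnclosingCircle((P[:,:2]*1000).astype(np.float32)); print(round(lo,3),len(P),np.round(c,1),round(rad,1))
E
```

```text
[ 0.46654423 -0.08813966  0.20044664] 15.3
0.005 30 [470.4 -93.5] 13.2
0.011 31 [468.7 -93.3] 12.8
0.017 238 [467.7 -93.3] 13.4
0.023 57 [467.6 -93.3] 13.4
0.029 48 [467.7 -93.3] 13.3
0.035 39 [467.  -93.4] 13.8
0.041 221 [467.4 -93.4] 13.6
0.047 69 [467.6 -93.3] 10.4
0.053 192 [467.  -93.4] 10.8
```

View pics/w7.png

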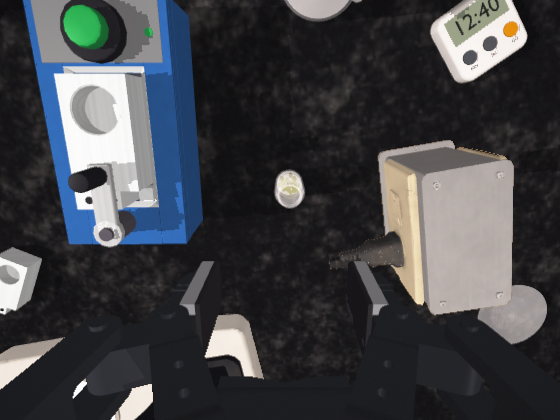

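The vial stands upright at (290,188), about 5 mm off the hand's axis, and the stub at (335,260) is clear. Block and keeper look right at (100,130). I'll descend and grip.

{"method": "step_arm", "body": {
  "moves": [
    {"dx": 0.15, "dy": 0.5, "dz": 4, "rx": 0, "ry": 0, "rz": 0, "hand": 0.35},
    {"dx": 0.15, "dy": 0.5, "dz": 9, "rx": 0, "ry": 0, "rz": 0, "hand": 0.35},
    {"dx": 0.15, "dy": 0.5, "dz": 13.5, "rx": 0, "ry": 0, "rz": 0, "hand": 0.35},
    {"dx": 0.15, "dy": 0.5, "dz": 16.5, "rx": 0, "ry": 0, "rz": 0, "hand": 0.35},
    {"dx": 0.15, "dy": 0.5, "dz": 17.8, "rx": 0, "ry": 0, "rz": 0, "hand": 0.35}
  ]
}}

```text
clock: 15.92
eef_pos: [0.4658, -0.0931, 0.0205]
tool_rot: [-0.001, 0.996, -0.087, -0.002]
ft_force: [-0.1, 0.1, 0.8]
grip_width: 0.0557
finger_force: 0.0
```

{"method": "step_arm", "body": {
  "moves": [
    {"dx": 0, "dy": 0, "dz": 0, "rx": 0, "ry": 0, "rz": 0, "hand": 0.35},
    {"dx": 0, "dy": 0, "dz": 0, "rx": 0, "ry": 0, "rz": 0, "hand": 0.55},
    {"dx": 0, "dy": 0, "dz": 0, "rx": 0, "ry": 0, "rz": 0, "hand": 0.65},
    {"dx": 0, "dy": 0, "dz": 0, "rx": 0, "ry": 0, "rz": 0, "hand": 1},
    {"dx": 0, "dy": 0, "dz": 0, "rx": 0, "ry": 0, "rz": 0, "hand": 1}
  ]
}}

```text
clock: 16.55
eef_pos: [0.4681, -0.0943, 0.0239]
tool_rot: [0.0, 0.996, -0.087, 0.001]
ft_force: [-1.3, 1.2, 6.2]
grip_width: 0.0248
finger_force: 59.0
```

{"method": "step_arm", "body": {
  "moves": [
    {"dx": 0, "dy": 0, "dz": 0, "rx": 0, "ry": 0, "rz": 0, "hand": 1},
    {"dx": 0, "dy": 0, "dz": 0, "rx": 0, "ry": 0, "rz": 0, "hand": 1}
  ]
}}

```text
clock: 16.8
eef_pos: [0.4681, -0.0943, 0.0239]
tool_rot: [0.0, 0.996, -0.087, 0.001]
ft_force: [-0.8, 2.7, 6.1]
grip_width: 0.0253
finger_force: 59.0
```

```bash
python3 - <<'E'
from plan import *
json.dump([.4670,-.0939,.022,-100,1],open(F,"w"))
plan([dict(z=.06,n=2),dict(z=.2,n=4),dict(x=.5605,y=.0303,n=5),dict(z=.16,n=2),dict(n=2)])
E
```

```text
[{"dx": 0.0, "dy": 0.0, "dz": -1.9, "rz": 0.0, "hand": 1.0}, {"dx": 0.0, "dy": 0.0, "dz": -3.8, "rz": 0.0, "hand": 1.0}, {"dx": 0.0, "dy": 0.0, "dz": -7.3, "rz": 0.0, "hand": 1.0}, {"dx": 0.0, "dy": 0.0, "dz": -10.8, "rz": 0.0, "hand": 1.0}, {"dx": 0.0, "dy": 0.0, "dz": -14.3, "rz": 0.0, "hand": 1.0}]
[{"dx": 0.0, "dy": 0.0, "dz": -3.5, "rz": 0.0, "hand": 1.0}, {"dx": 1.4, "dy": -2.8, "dz": -3.5, "rz": 0.0, "hand": 1.0}, {"dx": 2.8, "dy": -5.5, "dz": -3.5, "rz": 0.0, "hand": 1.0}, {"dx": 4.2, "dy": -8.3, "dz": -3.5, "rz": 0.0, "hand": 1.0}, {"dx": 5.6, "dy": -11.1, "dz": -3.5, "rz": 0.0, "hand": 1.0}]
[{"dx": 1.5, "dy": -2.8, "dz": 0.0, "rz": 0.0, "hand": 1.0}, {"dx": 1.5, "dy": -2.8, "dz": 2.0, "rz": 0.0, "hand": 1.0}, {"dx": 1.5, "dy": -2.8, "dz": 4.0, "rz": 0.0, "hand": 1.0}, {"dx": 1.5, "dy": -2.8, "dz": 4.0, "rz": 0.0, "hand": 1.0}, {"dx": 1.5, "dy": -2.8, "dz": 4.0, "rz": 0.0, "hand": 1.0}]
[ 5.611e-01  3.070e-02  1.600e-01 -1.000e+02  1.000e+00]
```

{"method": "step_arm", "body": {
  "moves": [
    {"dx": 0, "dy": 0, "dz": -1.9, "rx": 0, "ry": 0, "rz": 0, "hand": 1},
    {"dx": 0, "dy": 0, "dz": -3.8, "rx": 0, "ry": 0, "rz": 0, "hand": 1},
    {"dx": 0, "dy": 0, "dz": -7.3, "rx": 0, "ry": 0, "rz": 0, "hand": 1},
    {"dx": 0, "dy": 0, "dz": -10.8, "rx": 0, "ry": 0, "rz": 0, "hand": 1},
    {"dx": 0, "dy": 0, "dz": -14.3, "rx": 0, "ry": 0, "rz": 0, "hand": 1}
  ]
}}

```text
clock: 17.42
eef_pos: [0.4666, -0.0938, 0.1665]
tool_rot: [0.0, 0.996, -0.087, 0.0]
ft_force: [0.2, -0.5, -0.5]
grip_width: 0.0253
finger_force: 59.2
```

{"method": "step_arm", "body": {
  "moves": [
    {"dx": 0, "dy": 0, "dz": -3.5, "rx": 0, "ry": 0, "rz": 0, "hand": 1},
    {"dx": 1.4, "dy": -2.8, "dz": -3.5, "rx": 0, "ry": 0, "rz": 0, "hand": 1},
    {"dx": 2.8, "dy": -5.5, "dz": -3.5, "rx": 0, "ry": 0, "rz": 0, "hand": 1},
    {"dx": 4.2, "dy": -8.3, "dz": -3.5, "rx": 0, "ry": 0, "rz": 0, "hand": 1},
    {"dx": 5.6, "dy": -11.1, "dz": -3.5, "rx": 0, "ry": 0, "rz": 0, "hand": 1}
  ]
}}

```text
clock: 18.05
eef_pos: [0.5417, 0.0065, 0.2004]
tool_rot: [0.0, 0.996, -0.087, 0.0]
ft_force: [-0.5, -0.9, -0.2]
grip_width: 0.025
finger_force: 59.2
```

{"method": "step_arm", "body": {
  "moves": [
    {"dx": 1.5, "dy": -2.8, "dz": 0, "rx": 0, "ry": 0, "rz": 0, "hand": 1},
    {"dx": 1.5, "dy": -2.8, "dz": 2, "rx": 0, "ry": 0, "rz": 0, "hand": 1},
    {"dx": 1.5, "dy": -2.8, "dz": 4, "rx": 0, "ry": 0, "rz": 0, "hand": 1},
    {"dx": 1.5, "dy": -2.8, "dz": 4, "rx": 0, "ry": 0, "rz": 0, "hand": 1},
    {"dx": 1.5, "dy": -2.8, "dz": 4, "rx": 0, "ry": 0, "rz": 0, "hand": 1}
  ]
}}

```text
clock: 18.68
eef_pos: [0.5607, 0.03, 0.1602]
tool_rot: [0.0, 0.996, -0.088, -0.0]
ft_force: [0.8, 0.1, -0.0]
grip_width: 0.0252
finger_force: 59.2
```

```bash
python3 - <<'E'
from h import *
z=np.load if 0 else None
p,d,k=grab("wrist","pics/w8.png"); W=cloud(d,k); Z=W[...,2]; X,Y=W[...,0],W[...,1]; o=r.get_obs(); e=o["eef_pos"]; print(e,o["clock"],o["grip_width"])
n=np.hypot(X-e[0],Y-e[1])<.025
for lo in np.arange(.13,.21,.006):
    P=W[n&(Z>=lo)&(Z<lo+.006)]
    if len(P)>5:
        c,rad=cv2.minEnclosingCircle((P[:,:2]*1000).astype(np.float32)); print(round(lo,3),len(P),np.round(c,1),round(rad,1))
# bore seen from w7 region: block-top points around bore
m=(abs(Z-.071)<.003)&(np.hypot(X-.5608,Y-.0303)<.02); P=W[m]; print("bore floor",m.sum(),P.min(0) if len(P) else 0,P.max(0) if len(P) else 0)
E
```

```text
[0.5611322  0.03005264 0.16079459] 18.725 0.025282994339570795
0.136 135 [563.   30.4] 13.1
0.142 213 [562.3  30.3] 13.3
0.148 243 [562.9  30.1] 13.2
0.154 310 [560.   30.4] 13.6
0.16 546 [567.4  31.3] 21.5
0.166 961 [566.9  29. ] 24.3
0.172 1085 [567.1  29. ] 24.2
0.178 1743 [567.1  29. ] 24.2
0.184 1473 [566.9  29.1] 24.2
0.19 1623 [567.2  28.9] 24.1
0.196 1059 [566.7  28.9] 22.9
0.202 775 [569.4  28.7] 22.5
0.208 704 [569.4  28.6] 22.6
bore floor 1287 [0.54456346 0.01425913 0.06919946] [0.57138284 0.04679735 0.07389597]
```

View pics/w8.png

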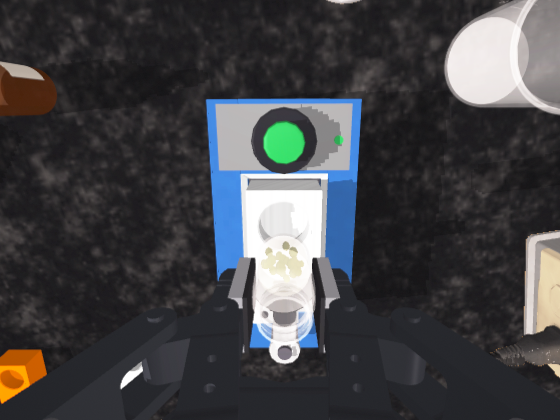

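The held vial is upright at (283,300), over the bore at (284,222). I'll shift it 1 mm back and lower it slowly.

{"method": "step_arm", "body": {
  "moves": [
    {"dx": -0.1, "dy": 0, "dz": 2, "rx": 0, "ry": 0, "rz": 0, "hand": 1},
    {"dx": -0.1, "dy": 0, "dz": 3.5, "rx": 0, "ry": 0, "rz": 0, "hand": 1},
    {"dx": -0.1, "dy": 0, "dz": 4.4, "rx": 0, "ry": 0, "rz": 0, "hand": 1},
    {"dx": -0.1, "dy": 0, "dz": 4.8, "rx": 0, "ry": 0, "rz": 0, "hand": 1},
    {"dx": -0.1, "dy": 0, "dz": 5.1, "rx": 0, "ry": 0, "rz": 0, "hand": 1}
  ]
}}

```text
clock: 19.35
eef_pos: [0.5603, 0.0308, 0.1095]
tool_rot: [0.0, 0.996, -0.087, 0.0]
ft_force: [0.1, 0.1, -0.4]
grip_width: 0.025
finger_force: 59.2
```

{"method": "step_arm", "body": {
  "moves": [
    {"dx": 0, "dy": 0, "dz": 0.2, "rx": 0, "ry": 0, "rz": 0, "hand": 1},
    {"dx": 0, "dy": 0, "dz": 0.4, "rx": 0, "ry": 0, "rz": 0, "hand": 1},
    {"dx": 0, "dy": 0, "dz": 0.6, "rx": 0, "ry": 0, "rz": 0, "hand": 1}
  ]
}}

```text
clock: 19.73
eef_pos: [0.5602, 0.0308, 0.1034]
tool_rot: [0.0, 0.996, -0.087, 0.0]
ft_force: [1.1, 0.2, -0.9]
grip_width: 0.0252
finger_force: 59.2
```

In the bore with no contact force, so I'll continue down to the floor (TCP about 0.095).

{"method": "step_arm", "body": {
  "moves": [
    {"dx": 0, "dy": 0, "dz": 0.3, "rx": 0, "ry": 0, "rz": 0, "hand": 1},
    {"dx": 0, "dy": 0, "dz": 0.6, "rx": 0, "ry": 0, "rz": 0, "hand": 1},
    {"dx": 0, "dy": 0, "dz": 0.8, "rx": 0, "ry": 0, "rz": 0, "hand": 1},
    {"dx": 0, "dy": 0, "dz": 0.8, "rx": 0, "ry": 0, "rz": 0, "hand": 1}
  ]
}}

```text
clock: 20.23
eef_pos: [0.56, 0.0308, 0.0953]
tool_rot: [-0.0, 0.996, -0.087, -0.0]
ft_force: [0.4, -0.1, 0.4]
grip_width: 0.0249
finger_force: 59.1
```

{"method": "step_arm", "body": {
  "moves": [
    {"dx": 0, "dy": 0, "dz": 0.1, "rx": 0, "ry": 0, "rz": 0, "hand": 1},
    {"dx": 0, "dy": 0, "dz": 0.1, "rx": 0, "ry": 0, "rz": 0, "hand": 1}
  ]
}}

```text
clock: 20.48
eef_pos: [0.5603, 0.0308, 0.095]
tool_rot: [0.0, 0.996, -0.087, 0.0]
ft_force: [-1.3, -0.4, 4.8]
grip_width: 0.0252
finger_force: 59.6
```

Touched down. I'll release and rise.

{"method": "step_arm", "body": {
  "moves": [
    {"dx": 0, "dy": 0, "dz": -0.1, "rx": 0, "ry": 0, "rz": 0, "hand": 0.6},
    {"dx": 0, "dy": 0, "dz": -0.1, "rx": 0, "ry": 0, "rz": 0, "hand": 0.45},
    {"dx": 0, "dy": 0, "dz": -2, "rx": 0, "ry": 0, "rz": 0, "hand": 0.45},
    {"dx": 0, "dy": 0, "dz": -6, "rx": 0, "ry": 0, "rz": 0, "hand": 0.45},
    {"dx": 0, "dy": 0, "dz": -11, "rx": 0, "ry": 0, "rz": 0, "hand": 0.45}
  ]
}}

```text
clock: 21.1
eef_pos: [0.5594, 0.0309, 0.2056]
tool_rot: [-0.0, 0.996, -0.087, -0.001]
ft_force: [1.4, -0.8, 0.2]
grip_width: 0.047
finger_force: 0.0
```

{"method": "step_arm", "body": {
  "moves": [
    {"dx": 0, "dy": 0, "dz": 0, "rx": 0, "ry": 0, "rz": 0, "hand": 1},
    {"dx": 0, "dy": 0, "dz": 0, "rx": 0, "ry": 0, "rz": 0, "hand": 1},
    {"dx": 0, "dy": 0, "dz": 0, "rx": 0, "ry": 0, "rz": 0, "hand": 1}
  ]
}}

```text
clock: 21.48
eef_pos: [0.559, 0.0309, 0.2028]
tool_rot: [-0.0, 0.996, -0.087, -0.001]
ft_force: [-0.0, -0.3, -0.0]
grip_width: -0.0002
finger_force: 0.0
```

```bash
python3 - <<'E'
from chk import *
p,d,W=chk("pics/w9.png"); Z=W[...,2]; X,Y=W[...,0],W[...,1]
n=np.hypot(X-.5606,Y-.0303)<.022
for lo in np.arange(.094,.136,.006):
    P=W[n&(Z>=lo)&(Z<lo+.006)]
    if len(P)>5:
        c,rad=cv2.minEnclosingCircle((P[:,:2]*1000).astype(np.float32)); print(round(lo,3),len(P),np.round(c,1),round(rad,1))
print("vial top",Z[n].max())
E
```

```text
[0.55906053 0.03091105 0.20270047] 21.525
block top 3936 0.0891 -23.8 24.2 47.1 [-0.0027  0.0003  0.0906]
0.094 126 [559.6  31.5] 13.5
0.1 121 [559.6  31.5] 13.5
0.106 79 [559.1  31.7] 13.9
0.112 379 [559.6  31.7] 13.7
0.118 150 [560.   31.2] 10.8
0.124 312 [559.1  31.7] 10.8
vial top 0.29755017016291896
```

View pics/w9.png

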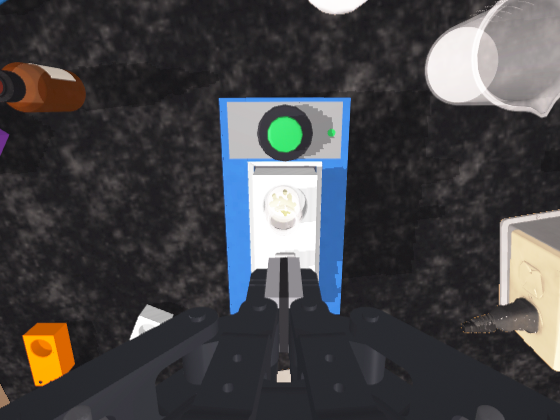

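The vial stands upright in the bore at (284,205), about 2 mm off the axis. The green button is at (285,133). Next I'll press it with shut fingers.

{"method": "step_arm", "body": {
  "moves": [
    {"dx": 2.7, "dy": 0, "dz": 0, "rx": 0, "ry": 0, "rz": 0, "hand": 1},
    {"dx": 5.4, "dy": 0, "dz": 0, "rx": 0, "ry": 0, "rz": 0, "hand": 1},
    {"dx": 5.4, "dy": 0, "dz": 4, "rx": 0, "ry": 0, "rz": 0, "hand": 1},
    {"dx": 5.4, "dy": 0, "dz": 8, "rx": 0, "ry": 0, "rz": 0, "hand": 1},
    {"dx": 5.4, "dy": 0, "dz": 10.3, "rx": 0, "ry": 0, "rz": 0, "hand": 1}
  ]
}}

```text
clock: 22.15
eef_pos: [0.6109, 0.0217, 0.0971]
tool_rot: [-0.0, 0.996, -0.087, -0.003]
ft_force: [0.6, 0.7, 0.0]
grip_width: 0.0001
finger_force: 0.0
```

{"method": "step_arm", "body": {
  "moves": [
    {"dx": 0, "dy": 0, "dz": 0.5, "rx": 0, "ry": 0, "rz": 0, "hand": 1},
    {"dx": 0, "dy": 0, "dz": 1.0, "rx": 0, "ry": 0, "rz": 0, "hand": 1},
    {"dx": 0, "dy": 0, "dz": 1.4, "rx": 0, "ry": 0, "rz": 0, "hand": 1},
    {"dx": 0, "dy": 0, "dz": 1.6, "rx": 0, "ry": 0, "rz": 0, "hand": 1},
    {"dx": 0, "dy": 0, "dz": 1.6, "rx": 0, "ry": 0, "rz": 0, "hand": 1}
  ]
}}

```text
clock: 22.78
eef_pos: [0.6139, 0.0213, 0.0865]
tool_rot: [0.0, 0.996, -0.087, 0.001]
ft_force: [-1.0, 1.2, 4.0]
grip_width: 0.0
finger_force: 1.7
```

{"method": "step_arm", "body": {
  "moves": [
    {"dx": 0, "dy": 0, "dz": 0.3, "rx": 0, "ry": 0, "rz": 0, "hand": 1},
    {"dx": 0, "dy": 0, "dz": 0.5, "rx": 0, "ry": 0, "rz": 0, "hand": 1},
    {"dx": 0, "dy": 0, "dz": 0.5, "rx": 0, "ry": 0, "rz": 0, "hand": 1},
    {"dx": 0, "dy": 0, "dz": 0.5, "rx": 0, "ry": 0, "rz": 0, "hand": 1}
  ]
}}

```text
clock: 23.28
eef_pos: [0.6141, 0.0214, 0.0839]
tool_rot: [0.0, 0.996, -0.087, 0.0]
ft_force: [-6.8, -0.4, 15.5]
grip_width: -0.0
finger_force: 7.8
```

The force has jumped to 15 N, so the button is on its stop. I'll retreat and check.

{"method": "step_arm", "body": {
  "moves": [
    {"dx": 0, "dy": 0, "dz": -2, "rx": 0, "ry": 0, "rz": 0, "hand": 1},
    {"dx": 0, "dy": 0, "dz": -7, "rx": 0, "ry": 0, "rz": 0, "hand": 1},
    {"dx": 0, "dy": 0, "dz": -13, "rx": 0, "ry": 0, "rz": 0, "hand": 1},
    {"dx": 0, "dy": 0, "dz": -15, "rx": 0, "ry": 0, "rz": 0, "hand": 1},
    {"dx": 0, "dy": 0, "dz": -15, "rx": 0, "ry": 0, "rz": 0, "hand": 1}
  ]
}}

```text
clock: 23.9
eef_pos: [0.614, 0.0214, 0.232]
tool_rot: [0.0, 0.996, -0.087, 0.002]
ft_force: [0.4, 0.0, -0.4]
grip_width: 0.0002
finger_force: 0.0
```

```bash
python3 - <<'E'
from h import *
p,d,k=grab("top"); W=cloud(d,k); Z=W[...,2]; X,Y=W[...,0],W[...,1]
p2,d2,k2=grab("wrist"); W2=cloud(d2,k2)
o=r.get_obs(); print(o["eef_pos"],o["ft_force"],o["clock"])
for n,w in (("top",W),("wrist",W2)):
    for nm,c,rad,zz in (("button",(.612,.022),.008,.09),("vial",(.5595,.0316),.013,.12),("knob",(.5156,.0382),.008,.1235)):
        m=(np.hypot(w[...,0]-c[0],w[...,1]-c[1])<rad)&(abs(w[...,2]-zz)<.012)
        if m.sum(): print(n,nm,m.sum(),w[m].mean(0).round(4),w[m][:,2].max().round(4))
E
```

```text
[0.6120459  0.02156699 0.2278931 ] [0.57937702 0.49744062 0.4162725 ] 24.0
wrist button 277 [0.612  0.0221 0.0902] 0.0918
wrist vial 31 [0.5717 0.0298 0.1118] 0.1145
```

The button is back up (z = 0.0902). Vial, block and keeper were in place just before the press, and nothing has touched them since. Handing in.

```bash
python3 -c "
from rig import r
print(r.finish_job())"
```

```text
the job is handed in; nothing more can be done
None
```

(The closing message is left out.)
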